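Fit a window disk in a cell mount and lock its bayonet ring

ROBOT

A 7-joint arm with a two-finger parallel gripper is mounted at the origin on a cart in front of the work surface, level with it; the furniture and walls round the work are solid. World frame = base frame: x ahead of the robot, y to its left, z up, the work surface at z = 0. Lengths are in m, angles in rad, forces in N, time in s.
With the tool pointing down it reaches from about 0.425 to 0.95 m from the base axis. Payload 4.7 kg.
Tool frame: the origin (TCP) lies on the centre line of the jaws, within the pads' length; the fingertips stand 17 mm ahead of it and the grasp point (between the pads) lies 2 mm behind it; z points along the fingers, y is the line along which they close (so a half turn about z gives the same grasp; the last joint's range is limited). The gripper opens to 87 mm and grips with 3 to 60 N. Pads are 19 mm wide; open, the fingers measure 117 mm over their backs; the gripper's body (75 mm by 190 mm) begins 51 mm behind the grasp point.
Start: joints at [-0.029, 0.469, -0.049, 1.532, 0.024, 1.141, -0.082], TCP at [0.675, 0, 0.24] pointing down, gripper open.
Joint ranges: [-2.59, 2.59], [-0.33, 1.99], [-1.39, 1.29], [0.1, 2.45], [-1.04, 4.18], [0.21, 1.99], [-2.66, 2.66]. Speed limits (rad/s): [2.57, 2.57, 3.14, 3.14, 3.14, 3.14, 3.14].

INTERFACE

Orientations are given as a unit quaternion [w, x, y, z].
In Python, from bench import telemetry, read_camera, camera_info, workorder gives the robot as it stands.
- The arm moves only by the tool apply_moves, never from a script. Its argument "rows" is a list that holds one entry, the list of rows, each a list of 4 numbers: the shift along the tool's x, y, z in m, then the turn about the tool's z in rad. In form: [[[x, y, z, yaw], ...]]. A call has 1 to 20 rows; each row shifts and turns the commanded pose from where the row before left it, along the tool's axes as they then stand; what a row does not reach is not made up. A row lasts 1/8 s, in which the tool goes at most 62.5 mm and 10.7 degrees, less where a joint would pass 70% of its speed; a pose out of reach is approached as far as the arm can. A call is refused whole if a number of a shift passes 0.0625 or a number of a turn 0.188, either way. A call with a gripper value outside its range is refused whole. "claw" is the finger opening in m, from 0 to 0.087, set as the call begins (left out, the last holds). The fingers move at their own pace and stop on an object; "squeeze" is the grip in N (left out, the last holds). Time passes only in rows, so rows that do not move let the fingers close. It gives the time, the measured TCP pose, the force, the opening and the grip force at its end, in the units of the state.
- telemetry.get_state(): the state, without advancing time (a new reading comes with each control period).
- read_camera(name): name is "scene" or "side" or "wrist"; returns (picture, depth): 480x640x3 uint8, red, green, blue; 480x640 float32, m along the optical axis (not along the pixel's ray), 0 where there is no reading.
- camera_info(name): a dict with "fovy" (degrees; the focal length in pixels is half the picture's height over the tangent of half this angle, whatever the lens; pixels are square), "cx", "cy" (the principal point, pixels), "D" ([k1, k2, p1, p2, k3] as OpenCV has them; the pictures are not rectified), "rvec" (rotation vector, rad) and "tvec" (3), from world to camera coordinates, as OpenCV has them; the wrist camera has in their place "tool_from_camera" (4x4, takes a point from camera to tool coordinates, whose origin is the TCP and whose axes are the flange's). Camera axes: x right, y down, z forward; pixel columns grow to the right and rows downward; lengths in m; the calibration is good to about 2 mm. A picture is of the moment at which its call begins: read the wrist's pose just before it. camera_info takes no time and is no camera call.
- workorder.hand_in(): hands the job in; it is judged then, once.
The state is a dict: "t": time; "q": joint angles; "qd": joint speeds; "joint_efforts": joint torques, N m; "eef_pos": TCP position; "tool_rot": TCP orientation; "ft_force": force on the tool from outside, world axes, zero at the start; "torque": the same for the moment, N m; "opening": finger opening in m; "grip_force": force on a finger pad.
Only numpy, scipy, OpenCV 4.12 (cv2) and the standard library are available. Lean on these libraries where they do the work, as an engineer would, in place of code of your own. Each camera call takes 0.05 s, during which the arm holds its last target. There are 200 camera calls.

TASK

Set the loose window disk squarely into the mouth of the round mount and let go of it. Then put the collar ring over it, find the two gaps where its lugs drop in, press it down gently against the spring, turn it clockwise (seen from above) to its stop and let it rise into lock. Never force the parts, and leave the other things on the bench where they are.

Things in the scene. Friction and masses are not known exactly. Their poses are not given: they have to be found in the camera images.
- mount: Round aluminium mount fixed upright on the bench. Origin: centre of its underside, z up. Foot 80 mm diameter, 10 mm thick, step of 52 mm diameter to z = 16 mm, barrel 35 mm diameter, rim at z = 60 mm. A 46 mm bayonet flange is clamped round the top, level with the rim; its two opposite gaps, 60 degrees wide, face up to 26 degrees either side of the mount's +x and -x: look or feel for them.
- mouth (a point): Centre of the mouth, on the mount's axis at rim height (z = 60 mm). Bore 28.4 mm diameter; flat sprung seat 4 mm below the rim, sinks up to 6 mm: 3 N plus 2 N per mm. Clockwise of each gap (from above) the flange's underside is a sill (6 mm below the rim, 5 degrees wide), a pocket (4 mm below, 49 degrees), then solid: the stop, 64 degrees of ring turn from mid-gap. Anticlockwise it is solid.
- window: Loose bare-steel window disk, 45 g, lying right way up: flange 26.2 mm diameter, 9 mm thick, lower edge chamfered 1.5 mm; on it a round boss to grasp, 16 mm diameter, from z = 9 to 20.5 mm. Origin: centre of its underside, z up. Resting on the seat its origin is 4 mm below the rim; under the locked ring 5.5 mm below.
- ring: Loose aluminium collar ring, 70 g, right way up: 63 mm diameter, 15.5 mm tall, two parallel grip flats 57 mm apart on its +y and -y sides. Origin: centre of its underside, z up. Inside 49.4 mm diameter; top plate 4 mm thick with a 22 mm hole. Inward lugs (4 mm tall, 40 degrees wide, in to 40 mm diameter) at the underside on its +x and -x; with them over the gaps it drops in, either way round.
- ring_top (a point): Centre of the ring's top face, 15.5 mm above its origin; short dark ticks on this face mark the lugs. Ring origin below the rim: 6.5 mm when just resting on the seated window; at least 10 mm (about 10 N of push) to pass the sills; at 11.5 mm (13 N) its top plate lands hard on the rim; 8 mm when locked, held up by 6 N of spring.
- objective: White microscope objective standing upright, 26 mm diameter, 45 mm tall; bystander. Origin: centre of its underside.
- mailer: Flat cream slide mailer, 32 x 82 x 9 mm; bystander. Origin: centre of its underside, y along its length.
- tweezers: Steel tweezers lying flat, 124 mm long, 10 mm high; bystander. Origin: centre of its underside, y along its length.
- filter_case: Grey-green flat filter case, 64 x 62 x 18 mm; bystander. Origin: centre of its underside.
- eyepiece: Black eyepiece standing on its barrel, 35 mm diameter, 50 mm tall; bystander. Origin: centre of its underside.
There are look-alikes about, which are no part of the job. Of the things shaped like the window, the steel one is meant.

How it is judged:
By the outcome, as a careful person would: the job done as asked, in the order asked, and still so for the second after the job is handed in, with the robot touching nothing.
It also fails if it takes over 72 s, if anything falls off the work surface, if the arm or the gripper's body presses on something with over 40 N, if the wrist force passes 120 N, or if a joint passes its speed limit or range.

## Working session

There is one attempt and no reset: what is moved stays moved. The work goes in short steps, Python scripts to look and compute and a tool call to move; the robot and the scene stay as the last step left them, time stands still between calls to the robot, and variables do not carry over. Pictures are saved under pics/ and viewed, at most 10 in all, crops included, and the job is handed in when it is done.

Besides the shell and the picture viewer there is one more tool, called after "Emit:" by a JSON object that holds its "fn" and its "kwargs", one argument or row to a line. apply_moves: Moves the arm, as the interface text tells. Its arguments: {"type":"object","properties":{"rows":{"type":"array"},"claw":{"type":"number"},"squeeze":{"type":"number"}},"required":["rows"]}

```bash
ls; mkdir -p pics; cat > h.py <<'E'
import numpy as np, cv2
from scipy.spatial.transform import Rotation as R
from bench import telemetry, read_camera, camera_info, workorder
def K(ci):
    f=240/np.tan(np.radians(ci["fovy"])/2)
    return np.array([[f,0,ci["cx"]],[0,f,ci["cy"]],[0,0,1.]])
def snap(name):
    s=telemetry.get_state(); im,d=read_camera(name); ci=camera_info(name)
    if name=="wrist":
        q=s["tool_rot"]; T=np.eye(4); T[:3,:3]=R.from_quat([q[1],q[2],q[3],q[0]]).as_matrix(); T[:3,3]=s["eef_pos"]
        T=T@np.array(ci["tool_from_camera"])
    else:
        A=np.eye(4); A[:3,:3]=cv2.Rodrigues(np.array(ci["rvec"],float))[0]; A[:3,3]=np.ravel(ci["tvec"]); T=np.linalg.inv(A)
    return im,d,ci,T
def rays(ci,T,uv):
    n=cv2.undistortPoints(np.array(uv,float).reshape(-1,1,2),K(ci),np.array(ci["D"],float)).reshape(-1,2)
    return np.c_[n,np.ones(len(n))]
def at_z(ci,T,uv,z):
    r=rays(ci,T,uv)@T[:3,:3].T; return T[:3,3]+r*((z-T[2,3])/r[:,2])[:,None]
def by_depth(ci,T,uv,d):
    uv=np.array(uv).reshape(-1,2); r=rays(ci,T,uv); dd=d[uv[:,1].astype(int),uv[:,0].astype(int)]
    return (r*dd[:,None])@T[:3,:3].T+T[:3,3]
def cloud(ci,T,d):
    v,u=np.mgrid[0:480,0:640]; return by_depth(ci,T,np.c_[u.ravel(),v.ravel()],d).reshape(480,640,3)
def save(n,im): cv2.imwrite("pics/"+n,cv2.cvtColor(im,cv2.COLOR_RGB2BGR))
E
python3 - <<'E'
from h import *
im,d,ci,T=snap("scene"); save("scene.png",im); np.savez("scene.npz",im=im,d=d,T=T)
im2,d2,c2,T2=snap("wrist"); save("wrist0.png",im2)
print(ci,T[:3,3],c2); print(telemetry.get_state())
E
```

```text
pics
{'fovy': 45.65004798295002, 'cx': 314.02924885263053, 'cy': 233.3831452815996, 'D': array([0.0272493, 0.       , 0.       , 0.       , 0.       ]), 'rvec': array([ 0.54878893, -2.64330122,  1.22722509]), 'tvec': array([0.49030775, 0.20074436, 1.11637901])} [0.15659271 0.85820458 0.87519467] {'fovy': 68.39225854037909, 'cx': 321.9205310145548, 'cy': 239.08361347747868, 'D': array([-0.00429252,  0.        ,  0.        ,  0.        ,  0.        ]), 'tool_from_camera': array([[ 5.78371414e-04, -9.70109830e-01, -2.42665579e-01,
         6.61737351e-02],
       [ 9.99999764e-01,  6.51131798e-04, -2.19635935e-04,
        -3.65930251e-04],
       [ 3.71078254e-04, -2.42665394e-01,  9.70109978e-01,
        -1.46599345e-01],
       [ 0.00000000e+00,  0.00000000e+00,  0.00000000e+00,
         1.00000000e+00]])}
{'t': 0.1, 'q': array([-0.02889055,  0.46936887, -0.04861044,  1.53354146,  0.02411897,
        1.14099558, -0.08228276]), 'qd': array([ 0.0005689 , -0.00064135,  0.00124451, -0.00223528,  0.00057314,
       -0.00031455, -0.0013307 ]), 'joint_efforts': array([ 1.65191257e-03, -5.09170032e+01, -8.03893874e-02, -2.36828882e+01,
       -6.13215147e-02,  3.44494684e-02,  3.39676899e-05]), 'eef_pos': array([6.74506903e-01, 1.30876795e-05, 2.38612925e-01]), 'tool_rot': array([-5.85698845e-04,  7.07086077e-01,  7.07126958e-01, -6.34430310e-04]), 'ft_force': array([-0.0552742 ,  0.13835703, -0.25951613]), 'torque': array([0.0408861 , 0.10602221, 0.01815807]), 'grip_force': 0.0, 'opening': 0.0873011402509508}
```

View pics/scene.png

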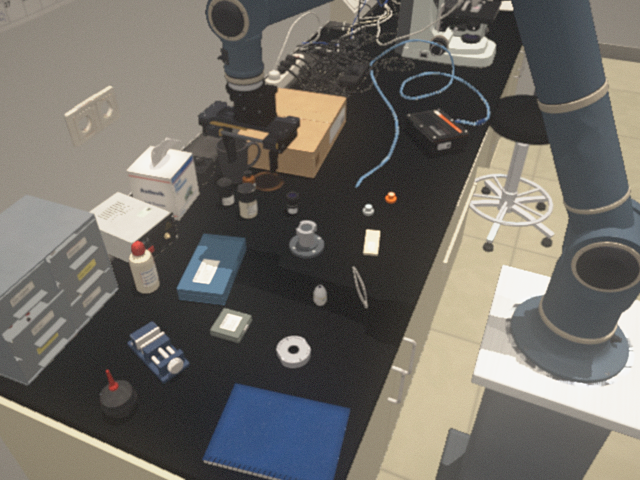

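View pics/wrist0.png

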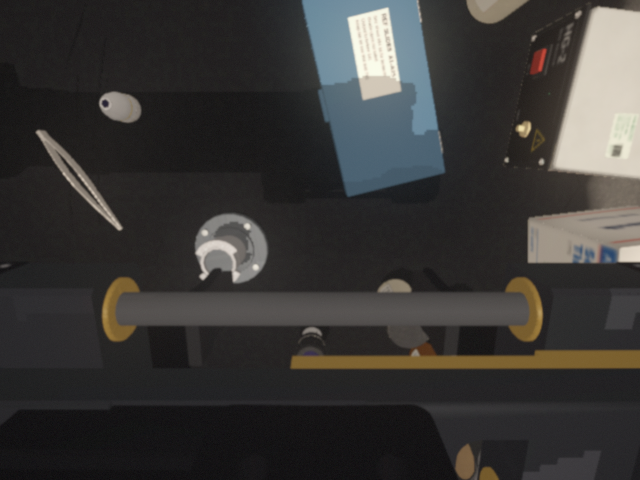

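The scene shows the mount at (306,237), the ring at (293,351), the objective (320,295), tweezers (360,287), mailer (372,242), eyepiece (292,205) and filter case (231,325). Window candidates are a grey disk at (368,209) and an orange one at (391,198). The wrist view shows the mount at (228,250), with its gaps partly visible.

```bash
python3 - <<'E'
from h import *
z=np.load("scene.npz"); im,d,T=z["im"],z["d"],z["T"]; ci=camera_info("scene")
P=cloud(ci,T,d)
for n,(u,v) in dict(mount=(306,228),ring=(283,349),win=(368,207),orange=(391,196),obj=(320,290),tw=(360,287),mail=(372,242),eye=(292,200),case=(231,325),note=(290,430),bluebox=(212,262)).items(): print(n,P[v,u].round(4))
# segment things above the table in work zone
m=(P[...,2]>0.006)&(P[...,2]<0.1)&(d>0)&(P[...,0]>.3)&(P[...,0]<.8)&(abs(P[...,1])<.45)
n,l,st,c=cv2.connectedComponentsWithStats(m.astype(np.uint8))
for i in range(1,n):
    if st[i,4]>40:
        q=P[l==i]; print(c[i].round(0),st[i,4],q.min(0).round(3),q.max(0).round(3))
a=cv2.resize(im[185:225,345:415],None,fx=8,fy=8,interpolation=cv2.INTER_CUBIC)
b=cv2.resize(im[330:374,263:333],None,fx=5,fy=5,interpolation=cv2.INTER_CUBIC); 
c=cv2.resize(im[210:262,280:332],None,fx=4,fy=4,interpolation=cv2.INTER_CUBIC)
o=np.zeros((560,570,3),np.uint8); o[:320,:560]=a; o[325:545,:350]=b; o[325:533,355:563]=c; save("crop.png",o)
E
```

```text
mount [ 0.5726 -0.0416  0.0553]
ring [0.4861 0.2579 0.0154]
win [ 0.4839 -0.2153  0.0194]
orange [ 0.4468 -0.2849  0.0166]
obj [0.4725 0.1124 0.0421]
tw [ 0.4138  0.0313 -0.0015]
mail [ 0.4351 -0.1067  0.0088]
eye [ 0.6501 -0.1316  0.0493]
case [0.6033 0.2487 0.0199]
note [0.403  0.4022 0.012 ]
bluebox [0.7208 0.1229 0.0369]
[306. 149.] 1972 [ 0.666 -0.45   0.006] [ 0.77  -0.286  0.088]
[371. 172.] 86 [ 0.51  -0.448  0.006] [ 0.548 -0.303  0.015]
[247. 196.] 705 [ 0.731 -0.185  0.006] [ 0.8   -0.072  0.082]
[292. 201.] 225 [ 0.64  -0.164  0.006] [ 0.672 -0.13   0.054]
[391. 198.] 71 [ 0.434 -0.295  0.006] [ 0.46  -0.268  0.024]
[368. 210.] 76 [ 0.47  -0.228  0.006] [ 0.495 -0.2    0.026]
[307. 240.] 864 [ 0.53  -0.08   0.006] [0.61  0.001 0.066]
[372. 242.] 315 [ 0.412 -0.151  0.006] [ 0.46  -0.067  0.013]
[212. 268.] 3223 [0.654 0.021 0.006] [0.792 0.219 0.04 ]
[362. 295.] 46 [0.379 0.023 0.006] [0.427 0.088 0.015]
[320. 295.] 206 [0.461 0.099 0.006] [0.487 0.123 0.047]
[230. 325.] 892 [0.576 0.209 0.006] [0.641 0.275 0.024]
[157. 351.] 1892 [0.632 0.313 0.006] [0.771 0.404 0.047]
[293. 351.] 736 [0.436 0.218 0.006] [0.501 0.285 0.02 ]
[287. 426.] 7547 [0.306 0.323 0.006] [0.533 0.45  0.018]
```

View pics/crop.png

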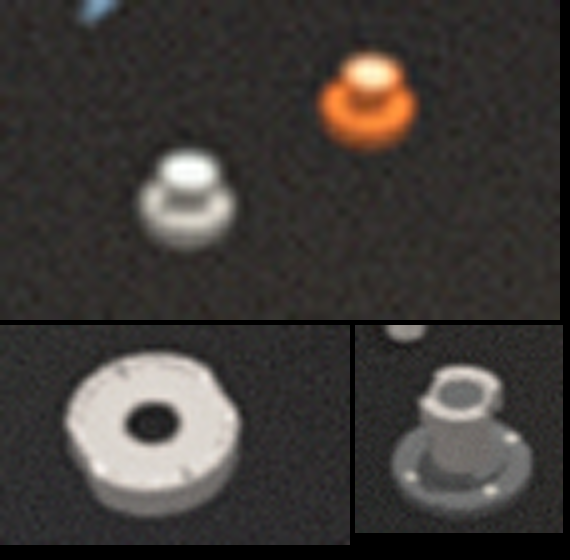

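Top crop: the steel window is the plain grey disk (368,209). The orange disk (391,198) is the decoy. Lower left is the ring with its dark ticks, and lower right is the mount. Next I take a close look at the mount from above.

Emit:
{"fn": "apply_moves", "kwargs": {
  "rows": [
    [[-0.01,-0.026,0.01,0],[-0.01,-0.026,0.01,0],[-0.01,-0.026,0.01,0],[-0.01,-0.026,0.01,0],[0,0,0,0],[0,0,0,0],[0,0,0,0]]
  ]
}}

```text
t: 0.98
eef_pos: [0.5722, -0.0393, 0.1999]
tool_rot: [0.0, 0.707, 0.707, 0.001]
ft_force: [0.6, -0.6, -0.3]
opening: 0.0872
grip_force: 0.0
```

```bash
python3 - <<'E'
from h import *
im,d,ci,T=snap("wrist"); save("w_mount.png",im); np.savez("w_mount.npz",im=im,d=d,T=T); s=telemetry.get_state(); print(s["t"],s["eef_pos"],s["tool_rot"])
P=cloud(ci,T,d); m=(d>0)&(abs(P[...,2]-.06)<.005)&(abs(P[...,0]-.57)<.04)&(abs(P[...,1]+.04)<.04)
q=P[m]; print(len(q),q.mean(0),q.min(0),q.max(0))
E
```

```text
1.025 [ 0.5720526  -0.03936528  0.19982141] [3.02010327e-04 7.06794216e-01 7.07418964e-01 5.04686962e-04]
2049 [ 0.57290132 -0.03887864  0.05977575] [ 0.5530158  -0.06207014  0.05505068] [ 0.59305961 -0.01594446  0.06356388]
```

View pics/w_mount.png

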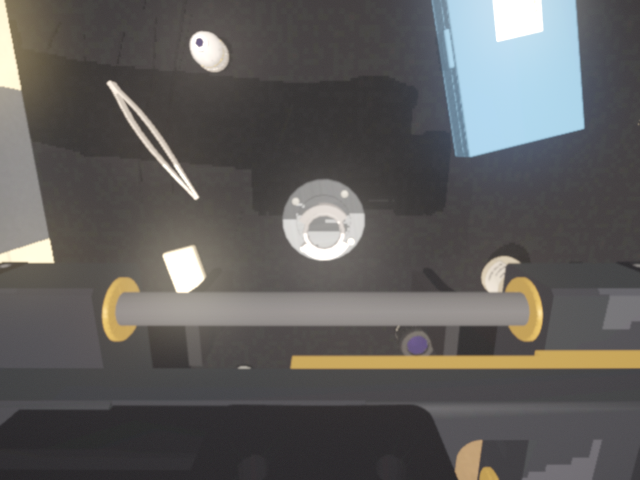

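The mount rim is at about (324,230), and the flange gaps show on its left and right sides. I fit these from the depth.

```bash
cat > mfit.py <<'E'
from h import *
from scipy.optimize import least_squares
def fit(fn,c0=(.5725,-.039)):
    z=np.load(fn); im,d,T=z["im"],z["d"],z["T"]; ci=camera_info("wrist"); P=cloud(ci,T,d)
    m=(d>0)&(abs(P[...,2]-.06)<.004)&(np.hypot(P[...,0]-c0[0],P[...,1]-c0[1])<.027)
    q=P[m]; print("n",len(q),"z",np.median(q[:,2]))
    # model area on pixel grid: rim occupancy vs (cx,cy,phi), soft edges
    v,u=np.mgrid[0:480,0:640]; A=at_z(ci,T,np.c_[u.ravel(),v.ravel()],np.median(q[:,2])).reshape(480,640,3)
    w=np.hypot(A[...,0]-c0[0],A[...,1]-c0[1])<.032; X=A[w][:,:2]; occ=m[w].astype(float)
    sg=lambda t:1/(1+np.exp(-np.clip(t/.0006,-40,40)))
    def mod(p):
        r=np.hypot(X[:,0]-p[0],X[:,1]-p[1]); a=np.arctan2(X[:,1]-p[1],X[:,0]-p[0])-p[2]
        a=np.arctan2(np.sin(2*a),np.cos(2*a))/2   # gap centred on 0 mod pi
        s=sg((abs(a)-np.pi/6)*np.maximum(r,.01)); ro=.0175*(1-s)+.023*s
        return np.where(abs(a)<9,sg(r-.0142)*(sg(.0175-r)*(1-s)+sg(.023-r)*s),0)
    best=min(((least_squares(lambda p:mod(p)-occ,[*c0,b],x_scale=[.001,.001,.1],diff_step=1e-3)) for b in np.radians(range(-90,90,15))),key=lambda s:s.cost)
    print(best.x[:2],np.degrees(best.x[2]),best.cost,occ.sum(),len(occ))
    a=np.degrees(np.arctan2(q[:,1]-best.x[1],q[:,0]-best.x[0]))%180; r=np.hypot(q[:,0]-best.x[0],q[:,1]-best.x[1])
    for k in range(0,180,10):
        s=(a>=k)&(a<k+10); print(k,s.sum(),r[s].max().round(4) if s.any() else 0,end=" | ")
    print()
    return best.x
if __name__=="__main__": fit("w_mount.npz")
E
python3 mfit.py; python3 - <<'E'
from h import *
z=np.load("w_mount.npz"); im=z["im"]
save("c_mount.png",cv2.resize(im[170:270,274:374],None,fx=6,fy=6,interpolation=cv2.INTER_CUBIC))
E
```

```text
n 2026 z 0.06067572516265779
[ 0.57289993 -0.0390088 ] 4.072250073318346 434.68339455090063 2026.0 4542
0 67 0.0168 | 10 70 0.0171 | 20 67 0.0171 | 30 118 0.0229 | 40 135 0.0233 | 50 129 0.0229 | 60 133 0.023 | 70 134 0.0231 | 80 137 0.0232 | 90 134 0.0233 | 100 135 0.023 | 110 133 0.0231 | 120 125 0.023 | 130 137 0.0232 | 140 125 0.023 | 150 106 0.0229 | 160 76 0.0172 | 170 65 0.0168 |
```

View pics/c_mount.png

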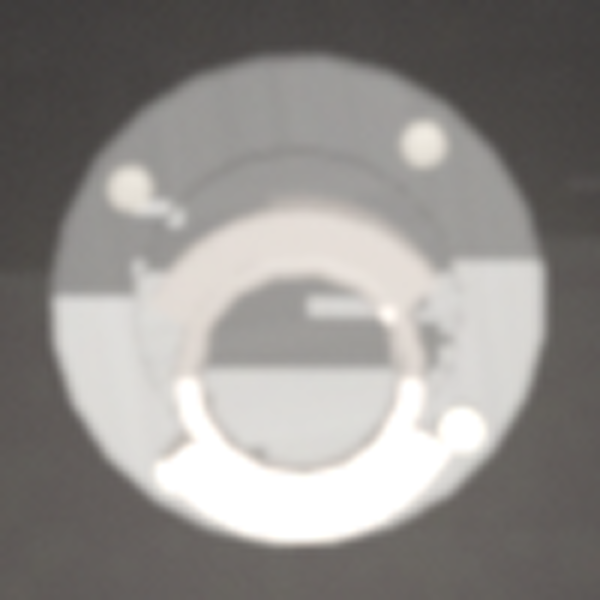

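The crop confirms it: mount centre (0.5729,-0.0390), gap axis about +4°. Now the window.

Emit:
{"fn": "apply_moves", "kwargs": {
  "rows": [
    [[-0.035,-0.018,0.01,0],[-0.035,-0.018,0.01,0],[-0.035,-0.018,0.01,0],[-0.035,-0.018,0.01,0],[-0.035,-0.018,0.01,0],[0,0,0,0],[0,0,0,0],[0,0,0,0]]
  ],
  "claw": 0.05
}}

```text
t: 2.02
eef_pos: [0.4822, -0.2137, 0.1499]
tool_rot: [0.0, 0.706, 0.708, 0.001]
ft_force: [0.5, 0.1, 0.6]
opening: 0.0502
grip_force: 0.0
```

```bash
python3 - <<'E'
from h import *
from scipy.optimize import least_squares
im,d,ci,T=snap("wrist"); save("w_win.png",im); np.savez("w_win.npz",im=im,d=d,T=T); s=telemetry.get_state(); print(s["t"],s["eef_pos"])
P=cloud(ci,T,d); c=np.array([.4825,-.214])
for lo,hi,R0 in ((.017,.025,.008),(.004,.0125,.0131)):
    m=(d>0)&(P[...,2]>lo)&(P[...,2]<hi)&(np.hypot(P[...,0]-c[0],P[...,1]-c[1])<.03)
    q=P[m]; z=np.median(q[:,2]); cs=cv2.findContours(m.astype(np.uint8),cv2.RETR_EXTERNAL,cv2.CHAIN_APPROX_NONE)[0]; k=max(cs,key=len).reshape(-1,2)
    e=at_z(ci,T,k,z); r=least_squares(lambda p:np.hypot(e[:,0]-p[0],e[:,1]-p[1])-p[2],[*c,R0],loss="soft_l1",f_scale=5e-4).x
    print(len(q),"z",z,"fit",r,"pix",k.mean(0)); 
    i=np.argwhere(m)[:,::-1].mean(0); print(im[int(i[1]),int(i[0])])
E
```

```text
2.075 [ 0.48203764 -0.21374412  0.14983425]
307 z 0.022173759943029447 fit [ 0.48522669 -0.21551354  0.00768994] pix [326.14545455 238.30909091]
[255 255 255]
430 z 0.010379232155132173 fit [ 0.48521892 -0.21552348  0.0127573 ] pix [325.8045977  234.79310345]
[243 242 244]
```

Window at (0.4852,-0.2155), with radii 7.7/12.8 mm and heights about 1.4 mm above nominal, all as expected. I descend and grasp.

Emit:
{"fn": "apply_moves", "kwargs": {
  "rows": [
    [[-0.0017,0.003,0.02,0],[0,0,0.025,0],[0,0,0.025,0],[0,0,0.025,0],[0,0,0.015,0],[0,0,0.008,0],[0,0,0.004,0],[0,0,0,0],[0,0,0,0]]
  ],
  "claw": 0.04
}}

```text
t: 3.2
eef_pos: [0.4845, -0.2168, 0.0281]
tool_rot: [0.001, 0.707, 0.707, 0.0]
ft_force: [0.5, 0.1, -0.1]
opening: 0.0401
grip_force: 0.0
```

Emit:
{"fn": "apply_moves", "kwargs": {
  "rows": [
    [[0,0,0,0],[0,0,0,0],[0,0,0,0],[0,0,0,0],[0,0,0,0],[0,0,0,0]]
  ],
  "claw": 0.012,
  "squeeze": 15
}}

```text
t: 3.95
eef_pos: [0.4842, -0.2167, 0.0276]
tool_rot: [0.0, 0.707, 0.707, 0.0]
ft_force: [0.5, 0.4, 1.3]
opening: 0.0148
grip_force: 15.0
```

Emit:
{"fn": "apply_moves", "kwargs": {
  "rows": [
    [[0,0,-0.01,0],[0,0,-0.04,0],[0,0,-0.04,0],[0.03,0.015,0,0],[0.03,0.015,0,0],[0.03,0.015,0,0],[0.03,0.015,0,0],[0.03,0.015,0,0],[0.0265,0.0135,0,0],[0,0,0,0],[0,0,0,0],[0,0,0,0]]
  ]
}}

```text
t: 5.45
eef_pos: [0.5719, -0.0417, 0.1177]
tool_rot: [0.0, 0.708, 0.706, -0.0]
ft_force: [-0.9, 0.4, -1.3]
opening: 0.0154
grip_force: 15.0
```

```bash
python3 - <<'E'
from h import *
im,d,ci,T=snap("wrist"); np.savez("w_held.npz",im=im,d=d,T=T); s=telemetry.get_state(); print(s["t"],s["eef_pos"],s["tool_rot"],s["opening"],s["grip_force"],s["ft_force"])
P=cloud(ci,T,d); e=s["eef_pos"]
m=(d>0)&(abs(P[...,2]-(e[2]-.02))<.02)&(np.hypot(P[...,0]-e[0],P[...,1]-e[1])<.03)
v,u=np.where(m); q=P[m]; print(len(q),q.min(0),q.max(0),u.min(),u.max(),v.min(),v.max())
m2=m&(abs(P[...,2]-(e[2]-.018))<.004)
qq=P[m2]; print(len(qq), np.median(qq[:,2])) 
if len(qq):
    for r in np.unique(np.where(m2)[0]): 
        s_=m2[r]; print(r,s_.sum(),P[r][s_].mean(0).round(4),P[r][s_][:,0].min().round(4),P[r][s_][:,0].max().round(4))
im2,d2,c2,T2=snap("side"); np.savez("s_held.npz",im=im2,d=d2,T=T2)
o=np.zeros((480,800,3),np.uint8); o[:,:]=0; o[:400,:400]=cv2.resize(im[200:320,260:380],(400,400)); o[:300,400:]=cv2.resize(im2,(400,300)); save("held.png",o)
E
```

```text
5.5 [ 0.57200052 -0.04160036  0.11763929] [ 8.97165702e-05  7.07830253e-01  7.06382501e-01 -2.95434761e-04] 0.015196509389614902 14.999873042106628 [ 0.15971172 -0.38527146 -0.15657361]
1547 [ 0.5549089  -0.03886487  0.0924352 ] [ 0.58788738 -0.02778686  0.11762536] 285 358 258 291
603 0.10039981105782197
260 12 [ 0.5718 -0.0282  0.0965] 0.5686 0.5746
261 16 [ 0.5708 -0.0284  0.0978] 0.5671 0.5745
262 24 [ 0.5713 -0.0287  0.0984] 0.5656 0.5771
263 26 [ 0.5713 -0.029   0.0991] 0.5651 0.5776
264 31 [ 0.5716 -0.0294  0.0994] 0.5641 0.5791
265 31 [ 0.5716 -0.0297  0.1001] 0.5642 0.5791
266 36 [ 0.5713 -0.0303  0.0998] 0.5626 0.5801
267 37 [ 0.5711 -0.0307  0.1   ] 0.5621 0.58
268 48 [ 0.5713 -0.031   0.1006] 0.5562 0.5866
269 49 [ 0.5704 -0.0315  0.1008] 0.5553 0.5864
270 42 [ 0.5713 -0.0322  0.1001] 0.5611 0.5816
271 50 [ 0.5713 -0.0324  0.1012] 0.5595 0.5832
272 42 [ 0.5727 -0.0329  0.1011] 0.559 0.5831
273 32 [ 0.5713 -0.0336  0.1005] 0.5637 0.579
274 29 [ 0.571 -0.034  0.101] 0.5637 0.5789
275 24 [ 0.5714 -0.0345  0.1011] 0.5637 0.5789
276 17 [ 0.571 -0.035  0.101] 0.5637 0.579
277 15 [ 0.5716 -0.0354  0.1014] 0.5637 0.579
278 11 [ 0.5718 -0.036   0.1012] 0.5638 0.579
279 8 [ 0.5713 -0.0365  0.1011] 0.5638 0.5789
280 7 [ 0.5722 -0.0371  0.101 ] 0.5637 0.579
281 6 [ 0.5713 -0.0376  0.1009] 0.5637 0.579
282 4 [ 0.5713 -0.0377  0.1022] 0.5638 0.5789
283 4 [ 0.5713 -0.038   0.1028] 0.5638 0.5789
284 1 [ 0.5637 -0.0389  0.1018] 0.5637 0.5637
285 1 [ 0.5638 -0.0388  0.1033] 0.5638 0.5638
```

View pics/held.png

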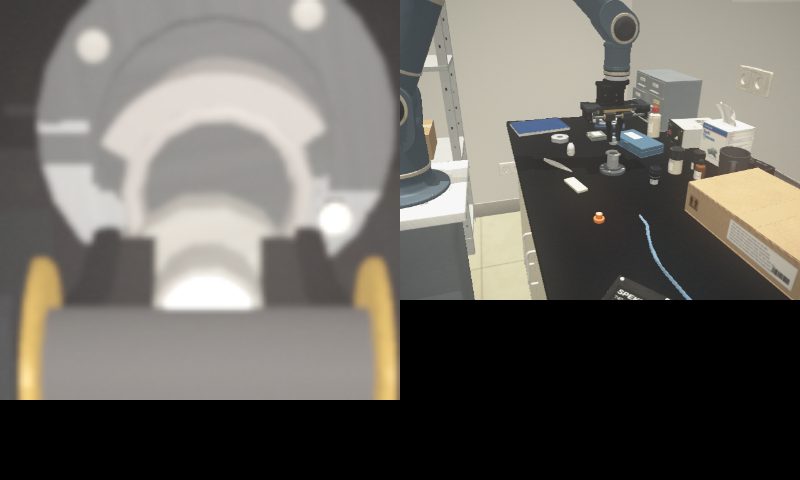

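The window is held square, with the boss between the pads and its flange at about (322,268) in the wrist view. The mount rim is directly below. I cross-check the mount centre from this same image.

```bash
python3 - <<'E'
from h import *
from scipy.optimize import least_squares
z=np.load("w_held.npz"); d,T=z["d"],z["T"]; ci=camera_info("wrist"); P=cloud(ci,T,d)
m=(d>0)&(abs(P[...,2]-.0605)<.004)&(np.hypot(P[...,0]-.5729,P[...,1]+.039)<.03)
k=max(cv2.findContours(m.astype(np.uint8),0,cv2.CHAIN_APPROX_NONE)[0],key=len).reshape(-1,2)
zz=np.median(P[m][:,2]); e=at_z(ci,T,k,zz); r=np.hypot(e[:,0]-.5729,e[:,1]+.039); a=np.degrees(np.arctan2(e[:,1]+.039,e[:,0]-.5729))
s=(r>.0215)&(a>40)&(a<145); E=e[s]; 
f=least_squares(lambda p:np.hypot(E[:,0]-p[0],E[:,1]-p[1])-.0228,[.5729,-.039],loss="soft_l1",f_scale=3e-4); print(zz,s.sum(),f.x)
m=(d>0)&(abs(P[...,2]-.1003)<.0035)&(np.hypot(P[...,0]-.5713,P[...,1]+.040)<.018)
k=max(cv2.findContours(m.astype(np.uint8),0,cv2.CHAIN_APPROX_NONE)[0],key=len).reshape(-1,2); e=at_z(ci,T,k,.1003)
s=(e[:,1]>-.031); E=e[s]
f=least_squares(lambda p:np.hypot(E[:,0]-p[0],E[:,1]-p[1])-.0130,[.5713,-.040],loss="soft_l1",f_scale=3e-4); print(s.sum(),f.x)
E
```

```text
0.06067749274372583 64 [ 0.57319871 -0.03836962]
38 [ 0.5713578  -0.04042437]
```

Emit:
{"fn": "apply_moves", "kwargs": {
  "rows": [
    [[0.0016,0.0016,0.01,0],[0,0,0.01,0],[0,0,0.008,0],[0,0,0,0],[0,0,0.001,0],[0,0,0.001,0],[0,0,0.001,0],[0,0,0,0]]
  ]
}}

```text
t: 6.55
eef_pos: [0.5741, -0.0386, 0.0866]
tool_rot: [0.0, 0.707, 0.707, 0.0]
ft_force: [-0.7, -0.2, -0.3]
opening: 0.0151
grip_force: 15.0
```

Emit:
{"fn": "apply_moves", "kwargs": {
  "rows": [
    [[0,0,0.001,0],[0,0,0.001,0],[0,0,0.0005,0],[0,0,0,0],[0,0,0,0]]
  ]
}}

```text
t: 7.18
eef_pos: [0.5741, -0.0386, 0.0841]
tool_rot: [0.0, 0.707, 0.707, 0.0]
ft_force: [0.0, 0.2, -0.6]
opening: 0.015
grip_force: 15.0
```

Emit:
{"fn": "apply_moves", "kwargs": {
  "rows": [
    [[0,0,0.0005,0],[0,0,0.0005,0],[0,0,0,0],[0,0,0,0]]
  ]
}}

```text
t: 7.68
eef_pos: [0.5742, -0.0385, 0.0833]
tool_rot: [0.0, 0.707, 0.707, 0.0]
ft_force: [-0.6, 0.6, 3.4]
opening: 0.0151
grip_force: 15.0
```

The 3.4 N of contact came at the expected seat depth. I release and back off.

Emit:
{"fn": "apply_moves", "kwargs": {
  "rows": [
    [[0,0,0,0],[0,0,0,0],[0,0,0,0],[0,0,-0.02,0],[0,0,-0.03,0],[0,0,-0.04,0],[0,0,-0.027,0],[0,0,0,0],[0,0,0,0],[0,0,0,0]]
  ],
  "claw": 0.04
}}

```text
t: 8.93
eef_pos: [0.5732, -0.0385, 0.1985]
tool_rot: [-0.001, 0.707, 0.707, -0.001]
ft_force: [-0.6, 0.4, 0.3]
opening: 0.04
grip_force: 0.0
```

```bash
python3 - <<'E'
from h import *
from scipy.optimize import least_squares
im,d,ci,T=snap("wrist"); np.savez("w_seat.npz",im=im,d=d,T=T); s=telemetry.get_state(); print(s["t"],s["eef_pos"])
P=cloud(ci,T,d); c=np.array([.573,-.0387])
def circ(m,R0,zz):
    k=max(cv2.findContours(m.astype(np.uint8),0,cv2.CHAIN_APPROX_NONE)[0],key=len).reshape(-1,2); e=at_z(ci,T,k,zz)
    return least_squares(lambda p:np.hypot(e[:,0]-p[0],e[:,1]-p[1])-p[2],[*c,R0],loss="soft_l1",f_scale=5e-4).x
r=np.hypot(P[...,0]-c[0],P[...,1]-c[1])
for lo,hi,rm,R0 in ((.074,.080,.012,.008),(.0632,.069,.017,.013)):
    m=(d>0)&(P[...,2]>lo)&(P[...,2]<hi)&(r<rm); q=P[m]; A=np.c_[q[:,:2]-c,np.ones(len(q))]; pl=np.linalg.lstsq(A,q[:,2],rcond=None)[0]
    print(m.sum(),np.median(q[:,2]),"tilt deg",np.degrees(pl[:2]),circ(m,R0,np.median(q[:,2])))
m=(d>0)&(abs(P[...,2]-.0605)<.0025)&(r>.0145)&(r<.0235); q=P[m]; print("rim z",np.median(q[:,2]))
import mfit; mfit.fit("w_seat.npz")
save("seat.png",cv2.resize(im[170:270,274:374],None,fx=6,fy=6,interpolation=cv2.INTER_CUBIC))
E
```

```text
8.975 [ 0.57338129 -0.03852755  0.19864902]
320 0.0782410065941026 tilt deg [-0.08266983 -3.47233202] [ 0.57359074 -0.03745398  0.00759824]
441 0.0665019177583065 tilt deg [ 0.60558395 -0.05967161] [ 0.57350652 -0.03769099  0.01260181]
rim z 0.06143318361021119
n 1295 z 0.06138969440072689
[ 0.57308569 -0.03878328] 4.172133645819729 72.76349599131555 1295.0 4601
0 30 0.0172 | 10 27 0.0172 | 20 30 0.0175 | 30 73 0.0231 | 40 94 0.0235 | 50 93 0.0231 | 60 91 0.0236 | 70 95 0.0235 | 80 95 0.0229 | 90 94 0.023 | 100 89 0.023 | 110 95 0.0229 | 120 88 0.0231 | 130 90 0.0234 | 140 87 0.0232 | 150 67 0.0229 | 160 30 0.0172 | 170 27 0.0172 |
```

View pics/seat.png

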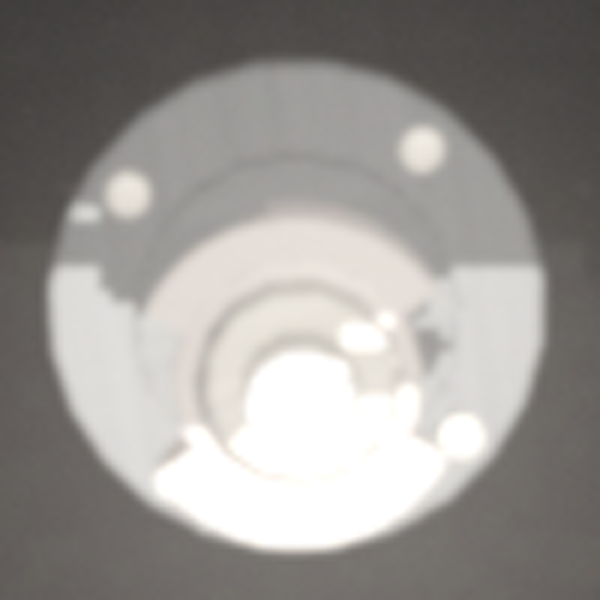

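Window seated: flange top 5.1 mm above the rim, level and centred. Gap axis 4.1°. Now to the ring.

Emit:
{"fn": "apply_moves", "kwargs": {
  "rows": [
    [[0.036,-0.013,0.005,0],[0.036,-0.013,0.005,0],[0.036,-0.013,0.005,0],[0.036,-0.013,0.005,0],[0.036,-0.013,0.005,0],[0.036,-0.013,0.005,0],[0.036,-0.013,0.005,0],[0.036,-0.013,0.005,0],[0,0,0,0],[0,0,0,0],[0,0,0,0]]
  ],
  "claw": 0.087
}}

```text
t: 10.35
eef_pos: [0.4707, 0.248, 0.1599]
tool_rot: [0.0, 0.708, 0.706, -0.0]
ft_force: [0.1, 0.2, -1.3]
opening: 0.087
grip_force: 0.0
```

```bash
cat > rfit.py <<'E'
from h import *
from scipy.optimize import least_squares
def rfit(fn,c,ztop,vis=True):
    z=np.load(fn); im,d,T=z["im"],z["d"],z["T"]; ci=camera_info("wrist"); P=cloud(ci,T,d); c=np.array(c)
    m=(d>0)&(abs(P[...,2]-ztop)<.004)&(np.hypot(P[...,0]-c[0],P[...,1]-c[1])<.036); zz=np.median(P[m][:,2])
    v,u=np.mgrid[0:480,0:640]; A=at_z(ci,T,np.c_[u.ravel(),v.ravel()],zz).reshape(480,640,3)
    w=np.hypot(A[...,0]-c[0],A[...,1]-c[1])<.045; X=A[w][:,:2]; occ=m[w].astype(float)
    sg=lambda t:1/(1+np.exp(-np.clip(t/.0006,-40,40)))
    def mod(p):
        D=X-p[:2]; r=np.hypot(*D.T); y=-np.sin(p[2])*D[:,0]+np.cos(p[2])*D[:,1]
        return sg(.0315-r)*sg(.0285-abs(y))*sg(r-.011)
    b=min((least_squares(lambda p:mod(p)-occ,[*c,a],x_scale=[.001,.001,.1],diff_step=1e-3) for a in np.radians(range(-90,90,20))),key=lambda s:s.cost)
    print("ring",b.x[:2],"x-axis deg",np.degrees(b.x[2])%180,"cost",b.cost,occ.sum(),"z",zz); return im,b.x
E
python3 - <<'E'
from rfit import *
im,d,ci,T=snap("wrist"); np.savez("w_ring.npz",im=im,d=d,T=T); s=telemetry.get_state(); print(s["t"],s["eef_pos"],s["tool_rot"])
im,x=rfit("w_ring.npz",(.4685,.2515),.0165)
R_=np.linalg.inv(T); p=np.array([.4685,.2515,.0165,1]); q=R_@p; u=K(ci)@(q[:3]/q[2]); u=u[:2].astype(int); print(u)
save("ring.png",cv2.resize(im[u[1]-70:u[1]+70,u[0]-70:u[0]+70],(560,560),interpolation=cv2.INTER_CUBIC))
E
```

```text
10.4 [0.47071835 0.24815051 0.16000227] [ 2.28704352e-04  7.07930560e-01  7.06281997e-01 -9.90349093e-05]
ring [0.46969755 0.2515728 ] x-axis deg 142.32845063387322 cost 55.35477035279514 3705.0 z 0.016971710400241702
[319 227]
```

View pics/ring.png

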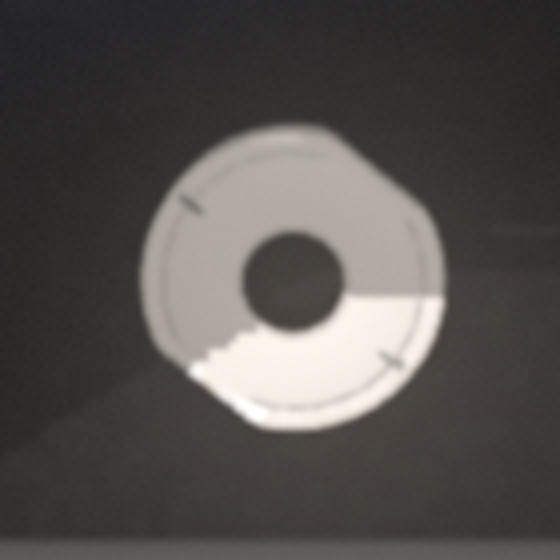

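The ring's ticks at (190,203) and (392,358) put its lug axis at -37.7°, which agrees with the fit. I turn the jaws to the flats (tool yaw -52.3°) and descend.

Emit:
{"fn": "apply_moves", "kwargs": {
  "rows": [
    [[0.0034,-0.0005,0,0],[0,0,0,-0.152],[0,0,0.02,-0.152],[0,0,0.02,-0.152],[0,0,0.02,-0.152],[0,0,0.02,-0.152],[0,0,0.02,-0.152],[0,0,0,0],[0,0,0,0],[0,0,0,0]]
  ]
}}

```text
t: 11.65
eef_pos: [0.4703, 0.2532, 0.0611]
tool_rot: [0.001, 0.324, 0.946, 0.001]
ft_force: [0.0, 0.3, 0.3]
opening: 0.0874
grip_force: 0.0
```

```bash
python3 - <<'E'
from rfit import *
im,d,ci,T=snap("wrist"); np.savez("w_ring2.npz",im=im,d=d,T=T); s=telemetry.get_state(); print(s["t"],s["eef_pos"],s["q"].round(3)); q=s["tool_rot"]; M=R.from_quat([q[1],q[2],q[3],q[0]]).as_matrix()
print("tool y deg",np.degrees(np.arctan2(M[1,1],M[0,1])),"tool z",M[:,2])
P=cloud(ci,T,d); m=(d>0)&(abs(P[...,2]-.0165)<.004)&(np.hypot(P[...,0]-.4697,P[...,1]-.2516)<.036); print(m.sum())
im,x=rfit("w_ring2.npz",(.4697,.2516),.0165)
print("ring in tool",M.T@(np.r_[x[:2],.0155]-s["eef_pos"]))
E
```

```text
11.7 [0.47016701 0.25319226 0.06097605] [-0.322  0.493 -0.32   2.011  0.242  0.672  0.115]
tool y deg 52.20168133037882 tool z [ 1.72060389e-03  6.81618500e-04 -9.99998287e-01]
5544
ring [0.46900939 0.25235516] x-axis deg 141.1787092820204 cost 1090.9880087165186 5544.0 z 0.016939611045941286
ring in tool [ 0.0004445  -0.00144339  0.04547341]
```

Emit:
{"fn": "apply_moves", "kwargs": {
  "rows": [
    [[0,-0.001,0.015,0],[0,0,0.013,0],[0,0,0.008,0],[0,0,0.004,0],[0,0,0.0015,0],[0,0,0,0],[0,0,0,0]]
  ]
}}

```text
t: 12.58
eef_pos: [0.4692, 0.2522, 0.0189]
tool_rot: [0.0, 0.324, 0.946, 0.0]
ft_force: [-0.3, 0.5, -0.5]
opening: 0.087
grip_force: 0.0
```

Emit:
{"fn": "apply_moves", "kwargs": {
  "rows": [
    [[0,0,0,0],[0,0,0,0],[0,0,0,0],[0,0,0,0],[0,0,0,0],[0,0,0,0]]
  ],
  "claw": 0.05,
  "squeeze": 40
}}

```text
t: 13.32
eef_pos: [0.4691, 0.2521, 0.0186]
tool_rot: [0.0, 0.323, 0.946, 0.0]
ft_force: [-0.5, 0.9, -0.1]
opening: 0.0562
grip_force: 39.9
```

Emit:
{"fn": "apply_moves", "kwargs": {
  "rows": [
    [[0,0,-0.01,0],[0,0,-0.04,0],[0,0,-0.05,-0.146],[0,0,0,-0.146],[0,0,0,-0.146],[0,0,0,-0.146],[0,0,0,-0.146],[-0.0092,-0.033,0,0],[-0.0092,-0.033,0,0],[-0.0092,-0.033,0,0],[-0.0092,-0.033,0,0],[-0.0092,-0.033,0,0],[-0.0092,-0.033,0,0],[-0.0092,-0.033,0,0],[-0.0092,-0.033,0,0],[-0.0092,-0.033,0,0],[0,0,0,0],[0,0,0,0],[0,0,0,0]]
  ]
}}

```text
t: 15.7
eef_pos: [0.5724, -0.0367, 0.1188]
tool_rot: [0.0, -0.037, 0.999, 0.0]
ft_force: [-0.8, 0.4, -0.8]
opening: 0.0567
grip_force: 39.9
```

```bash
cat > held.py <<'E'
from rfit import *
def held(fn,top):
    im,d,ci,T=snap("wrist"); np.savez(fn,im=im,d=d,T=T); s=telemetry.get_state(); e=s["eef_pos"]
    q=s["tool_rot"]; M=R.from_quat([q[1],q[2],q[3],q[0]]).as_matrix()
    print(s["t"],e,"tool y deg",np.degrees(np.arctan2(M[1,1],M[0,1])),"tool z",M[:,2].round(4),"F",s["ft_force"].round(2),"M",s["torque"].round(3),s["opening"],s["q"].round(3))
    P=cloud(ci,T,d); L=(P-e)@M   # tool coords
    m=(d>0)&(abs(L[...,2]-top)<.004)&(np.hypot(L[...,0],L[...,1])<.04); z0=np.median(L[m][:,2])
    k=max(cv2.findContours(m.astype(np.uint8),0,cv2.CHAIN_APPROX_NONE)[0],key=len).reshape(-1,2)
    r=rays(ci,T,k)@np.array(ci["tool_from_camera"])[:3,:3].T; o=np.array(ci["tool_from_camera"])[:3,3]
    E=o+r*((z0-o[2])/r[:,2])[:,None]; E=E[(E[:,0]>.015)]; 
    rr=np.hypot(E[:,0],E[:,1]); E=E[(rr>.028)&(abs(E[:,1])<.024)]
    f=least_squares(lambda p:np.hypot(E[:,0]-p[0],E[:,1]-p[1])-.0313,[0,0],loss="soft_l1",f_scale=3e-4)
    q_=L[m]; A=np.c_[q_[:,:2],np.ones(len(q_))]; pl=np.linalg.lstsq(A,q_[:,2],rcond=None)[0]
    print("ring centre in tool",f.x,"n",len(E),"top at tool z",z0,"tilt",np.degrees(pl[:2]))
    w=e+M@np.r_[f.x,z0]; print("ring centre world",w)
    return im,P,L,ci,T
E
python3 - <<'E'
from held import *
im,P,L,ci,T=held("w_held2.npz",.003)
E
```

```text
15.75 [ 0.57244944 -0.0368247   0.11879447] tool y deg 94.20991315707457 tool z [ 1.e-04  5.e-04 -1.e+00] F [-0.35  1.02 -0.96] M [ 0.141  0.007 -0.012] 0.056486083955726366 [ 0.348  0.483 -0.468  1.875  0.282  0.848  1.382]
ring centre in tool [-0.00028276  0.0002029 ] n 111 top at tool z 0.0017111442672690387 tilt [ 0.31653471 -0.01013632]
ring centre world [ 0.57271672 -0.03660077  0.11708346]
```

The ring is centred in the jaws and level. I correct by (-0.5,-2.0) mm and come down to just above the rim.

Emit:
{"fn": "apply_moves", "kwargs": {
  "rows": [
    [[-0.0005,-0.002,0.006,0],[0,0,0.01,0],[0,0,0.01,0],[0,0,0.006,0],[0,0,0.003,0],[0,0,0.0015,0],[0,0,0,0],[0,0,0,0]]
  ]
}}

```text
t: 16.75
eef_pos: [0.5736, -0.0403, 0.0824]
tool_rot: [0.0, -0.036, 0.999, -0.0]
ft_force: [-0.2, -0.5, -0.5]
opening: 0.0567
grip_force: 39.9
```

Emit:
{"fn": "apply_moves", "kwargs": {
  "rows": [
    [[0,0,0.001,0],[0,0,0.001,0],[0,0,0.001,0],[0,0,0,0],[0,0,0,0]]
  ]
}}

```text
t: 17.38
eef_pos: [0.5734, -0.0402, 0.0791]
tool_rot: [0.0, -0.036, 0.999, 0.0]
ft_force: [-0.1, -0.1, -0.4]
opening: 0.0564
grip_force: 39.9
```

```bash
python3 - <<'E'
from held import *
im,P,L,ci,T=held("w_h3.npz",.003)
E
```

```text
17.425 [ 0.5733964  -0.04022968  0.07908157] tool y deg 94.08369806868318 tool z [ 1.e-04  1.e-04 -1.e+00] F [-0.31 -0.   -0.33] M [ 0.138 -0.016 -0.079] 0.05665260322293824 [ 0.332  0.537 -0.443  1.9    0.319  0.774  1.355]
ring centre in tool [-0.0003033   0.00015488] n 114 top at tool z 0.0017266739600440106 tilt [0.30829399 0.02322863]
ring centre world [ 0.57368805 -0.0400535   0.07735493]
```

Emit:
{"fn": "apply_moves", "kwargs": {
  "rows": [
    [[0.0003,0.0013,0,0],[0,0,0,0],[0,0,0.001,0],[0,0,0.001,0],[0,0,0,0],[0,0,0,0]]
  ]
}}

```text
t: 18.18
eef_pos: [0.573, -0.039, 0.077]
tool_rot: [-0.0, -0.036, 0.999, 0.0]
ft_force: [0.3, 1.2, -0.3]
opening: 0.0564
grip_force: 39.9
```

The lugs are 2 mm below the rim with no vertical force, so they are in the gaps. I continue down to the window.

Emit:
{"fn": "apply_moves", "kwargs": {
  "rows": [
    [[0,0,0.001,0],[0,0,0.001,0],[0,0,0.001,0],[0,0,0.001,0],[0,0,0,0],[0,0,0,0]]
  ]
}}

```text
t: 18.92
eef_pos: [0.573, -0.039, 0.0731]
tool_rot: [0.0, -0.036, 0.999, 0.0]
ft_force: [0.1, 0.0, -0.5]
opening: 0.0567
grip_force: 39.9
```

Emit:
{"fn": "apply_moves", "kwargs": {
  "rows": [
    [[0,0,0.001,0],[0,0,0.001,0],[0,0,0,0],[0,0,0,0]]
  ]
}}

```text
t: 19.42
eef_pos: [0.5731, -0.039, 0.0713]
tool_rot: [0.0, -0.036, 0.999, -0.0]
ft_force: [0.1, -0.6, 3.6]
opening: 0.0567
grip_force: 39.9
```

Emit:
{"fn": "apply_moves", "kwargs": {
  "rows": [
    [[0,0,0.001,0],[0,0,0.001,0],[0,0,0.001,0],[0,0,0.0005,0],[0,0,0,0],[0,0,0,0]]
  ]
}}

```text
t: 20.18
eef_pos: [0.5731, -0.039, 0.0684]
tool_rot: [0.0, -0.036, 0.999, -0.0]
ft_force: [-2.3, -0.3, 9.4]
opening: 0.0569
grip_force: 40.0
```

Emit:
{"fn": "apply_moves", "kwargs": {
  "rows": [
    [[0,0,0.0005,0],[0,0,0.0006,0],[0,0,0,0],[0,0,0,0]]
  ]
}}

```text
t: 20.68
eef_pos: [0.5732, -0.0389, 0.0675]
tool_rot: [0.0, -0.036, 0.999, -0.0]
ft_force: [-2.8, -0.4, 11.0]
opening: 0.0569
grip_force: 40.0
```

11 N, about 10.5 mm below the rim and past the sills. I begin the clockwise turn.

Emit:
{"fn": "apply_moves", "kwargs": {
  "rows": [
    [[0,0,0,0.06],[0,0,0,0.08],[0,0,0,0.08],[0,0,0,0.08],[0,0,0,0]]
  ]
}}

```text
t: 21.3
eef_pos: [0.5736, -0.0389, 0.0677]
tool_rot: [0.001, 0.114, 0.993, -0.0]
ft_force: [-2.9, 0.9, 9.4]
opening: 0.0565
grip_force: 40.0
```

```bash
python3 - <<'E'
from held import *
im,P,L,ci,T=held("w_h4.npz",.003)
E
```

```text
21.35 [ 0.57362807 -0.03888738  0.0676455 ] tool y deg 76.88878780342507 tool z [ 1.5e-03 -4.0e-04 -1.0e+00] F [-2.99 -1.91 10.55] M [ 0.095  0.543 -0.037] 0.056732058011668654 [ 0.266  0.539 -0.359  1.91   0.272  0.738  1.094]
ring centre in tool [-2.20205037e-04  8.38134433e-05] n 114 top at tool z 0.0016669565619470944 tilt [0.35689012 0.0521354 ]
ring centre world [ 0.57386403 -0.03885641  0.06597888]
```

Emit:
{"fn": "apply_moves", "kwargs": {
  "rows": [
    [[0,0,0,0.08],[0,0,0,0.08],[0,0,0,0.08],[0,0,0,0.08],[0,0,0,0.08],[0,0,0,0]]
  ]
}}

```text
t: 22.1
eef_pos: [0.5736, -0.0385, 0.0677]
tool_rot: [0.001, 0.309, 0.951, 0.0]
ft_force: [-2.1, 1.0, 9.7]
opening: 0.0567
grip_force: 40.0
```

Emit:
{"fn": "apply_moves", "kwargs": {
  "rows": [
    [[0,0,0,0.08],[0,0,0,0.08],[0,0,0,0.08],[0,0,0,0.08],[0,0,0,0]]
  ]
}}

```text
t: 22.72
eef_pos: [0.5738, -0.0384, 0.0677]
tool_rot: [0.001, 0.457, 0.89, 0.001]
ft_force: [-2.6, 0.6, 10.8]
opening: 0.0566
grip_force: 40.0
```

```bash
python3 - <<'E'
from held import *
im,P,L,ci,T=held("w_h5.npz",.003)
E
```

```text
22.775 [ 0.57382569 -0.03837385  0.06771333] tool y deg 35.663171407798984 tool z [ 2.e-03  3.e-04 -1.e+00] F [-2.21  0.62  9.92] M [ 0.236  0.465 -0.009] 0.05664401585875133 [ 0.127  0.518 -0.175  1.919  0.132  0.714  0.497]
ring centre in tool [-0.00020649 -0.00036281] n 114 top at tool z 0.0016725981947048195 tilt [0.3450851  0.00861715]
ring centre world [ 0.57365465 -0.03875267  0.06604028]
```

Turned 58.4° with negligible torque. I feel for the stop in small steps.

Emit:
{"fn": "apply_moves", "kwargs": {
  "rows": [
    [[0,0,0,0.02],[0,0,0,0.02],[0,0,0,0.02],[0,0,0,0.02],[0,0,0,0]]
  ]
}}

```text
t: 23.4
eef_pos: [0.5735, -0.0385, 0.0677]
tool_rot: [0.001, 0.492, 0.871, 0.0]
ft_force: [-2.9, 0.6, 10.0]
opening: 0.0568
grip_force: 39.9
```

```bash
cat > st.py <<'E'
from h import *
s=telemetry.get_state(); q=s["tool_rot"]; M=R.from_quat([q[1],q[2],q[3],q[0]]).as_matrix()
print(s["t"],s["eef_pos"].round(4),"tool y",np.degrees(np.arctan2(M[1,1],M[0,1])).round(2),s["ft_force"].round(2),s["torque"].round(3),s["opening"],s["joint_efforts"][6])
E
python3 st.py
```

```text
23.4 [ 0.5735 -0.0385  0.0677] tool y 31.11 [-2.86  0.59  9.97] [0.184 0.609 0.154] 0.05677168728501858 -0.15511027537286282
```

Emit:
{"fn": "apply_moves", "kwargs": {
  "rows": [
    [[0,0,0,0.015],[0,0,0,0.015],[0,0,0,0]]
  ]
}}

```text
t: 23.78
eef_pos: [0.5732, -0.0386, 0.0677]
tool_rot: [0.0, 0.504, 0.864, 0.0]
ft_force: [-3.8, 0.4, 11.3]
opening: 0.0563
grip_force: 39.9
```

```bash
python3 st.py
```

```text
23.775 [ 0.5732 -0.0386  0.0677] tool y 29.44 [-3.76  0.44 11.32] [0.16  0.767 0.294] 0.056330272891172185 -0.3186595346778631
```

Torque is rising (0.15 then 0.29 N m) at 64.7°, so this is the stop. I let it rise gently.

Emit:
{"fn": "apply_moves", "kwargs": {
  "rows": [
    [[0,0,-0.0005,0],[0,0,-0.001,0],[0,0,-0.0008,0],[0,0,0,0],[0,0,0,0]]
  ]
}}

```text
t: 24.4
eef_pos: [0.5731, -0.0386, 0.0688]
tool_rot: [0.0, 0.505, 0.863, 0.0]
ft_force: [-1.6, 1.0, 3.4]
opening: 0.0567
grip_force: 39.9
```

```bash
python3 st.py
```

```text
24.4 [ 0.5731 -0.0386  0.0688] tool y 29.36 [-1.58  1.01  3.45] [0.421 0.043 0.267] 0.05672071943939808 -0.2981649152934551
```

The force dropped faster than the spring alone would explain, so friction at the stop may be holding the ring. I relieve the torque a little.

Emit:
{"fn": "apply_moves", "kwargs": {
  "rows": [
    [[0,0,0,-0.015],[0,0,0,-0.015],[0,0,0,0],[0,0,0,0]]
  ]
}}

```text
t: 24.9
eef_pos: [0.5731, -0.0387, 0.0692]
tool_rot: [0.0, 0.492, 0.87, 0.0]
ft_force: [-1.9, 2.2, 6.6]
opening: 0.0567
grip_force: 39.9
```

```bash
python3 st.py
```

```text
24.9 [ 0.5731 -0.0387  0.0692] tool y 31.02 [-1.88  2.15  6.58] [0.478 0.317 0.043] 0.05674168553453128 -0.01747146074194461
```

Emit:
{"fn": "apply_moves", "kwargs": {
  "rows": [
    [[0,0,-0.0005,0],[0,0,-0.0005,0],[0,0,-0.0005,0],[0,0,0,0],[0,0,0,0]]
  ]
}}

```text
t: 25.52
eef_pos: [0.5731, -0.0387, 0.0703]
tool_rot: [0.0, 0.492, 0.871, 0.0]
ft_force: [-0.2, 2.0, 4.7]
opening: 0.0566
grip_force: 39.9
```

```bash
python3 st.py
```

```text
25.525 [ 0.5731 -0.0387  0.0703] tool y 31.06 [-0.2   1.96  4.66] [ 0.542  0.159 -0.035] 0.05663672870143825 -0.01967329066246748
```

Emit:
{"fn": "apply_moves", "kwargs": {
  "rows": [
    [[0,0,-0.0005,0],[0,0,-0.0003,0],[0,0,0,0],[0,0,0,0]]
  ]
}}

```text
t: 26.02
eef_pos: [0.5731, -0.0388, 0.0707]
tool_rot: [-0.0, 0.492, 0.871, 0.0]
ft_force: [0.9, 3.4, -1.8]
opening: 0.0568
grip_force: 39.9
```

```bash
python3 st.py
```

```text
26.025 [ 0.5731 -0.0388  0.0707] tool y 31.06 [ 0.94  3.41 -1.82] [ 0.714 -0.423  0.027] 0.056822692742364365 -0.014682890614494681
```

The ring is against the pocket ceiling and locked. I ease the lift and nudge it back to the stop, then release.

Emit:
{"fn": "apply_moves", "kwargs": {
  "rows": [
    [[0,0,0.0002,0.01],[0,0,0,0.01],[0,0,0,0]]
  ]
}}

```text
t: 26.4
eef_pos: [0.5729, -0.0389, 0.0707]
tool_rot: [-0.0, 0.501, 0.866, 0.0]
ft_force: [0.4, 2.4, -1.8]
opening: 0.0566
grip_force: 39.9
```

```bash
python3 st.py
```

```text
26.4 [ 0.5729 -0.0389  0.0707] tool y 29.93 [ 0.45  2.4  -1.8 ] [ 0.731 -0.421  0.177] 0.05663761958194134 -0.21006697788834572
```

Emit:
{"fn": "apply_moves", "kwargs": {
  "rows": [
    [[0,0,0.0003,0],[0,0,0,0]]
  ]
}}

```text
t: 26.65
eef_pos: [0.5729, -0.0389, 0.0707]
tool_rot: [-0.0, 0.501, 0.866, 0.0]
ft_force: [0.5, 4.0, 0.4]
opening: 0.0564
grip_force: 39.9
```

Emit:
{"fn": "apply_moves", "kwargs": {
  "rows": [
    [[0,0,0,0],[0,0,0,0],[0,0,0,0],[0,0,-0.01,0],[0,0,-0.03,0],[0,0,-0.04,0],[0,0,-0.04,0],[0,0,0,0],[0,0,0,0],[0,0,0,0]]
  ],
  "claw": 0.085
}}

```text
t: 27.9
eef_pos: [0.5721, -0.0391, 0.1894]
tool_rot: [-0.001, 0.501, 0.866, -0.001]
ft_force: [0.1, 0.1, -0.2]
opening: 0.0852
grip_force: 0.0
```

```bash
python3 - <<'E'
from rfit import *
im,d,ci,T=snap("wrist"); np.savez("w_end.npz",im=im,d=d,T=T); s=telemetry.get_state(); print(s["t"],s["eef_pos"],s["ft_force"])
im,x=rfit("w_end.npz",(.5731,-.0388),.068)
P=cloud(ci,T,d); r=np.hypot(P[...,0]-x[0],P[...,1]-x[1])
m=(d>0)&(r>.012)&(r<.027)&(abs(P[...,2]-.068)<.006); q=P[m]; A=np.c_[q[:,:2]-x[:2],np.ones(len(q))]; pl=np.linalg.lstsq(A,q[:,2],rcond=None)[0]; print("ring top z",pl[2],"tilt",np.degrees(pl[:2]))
b=(d>0)&(r<.006); print("boss z",np.median(P[b][:,2]))
f=(d>0)&(r>.033)&(r<.038)&(P[...,2]<.03); print("foot z",np.median(P[f][:,2]))
uv=(np.argwhere(m).mean(0)[::-1]).astype(int); print(uv)
save("end.png",cv2.resize(im[uv[1]-70:uv[1]+70,uv[0]-70:uv[0]+70],(560,560),interpolation=cv2.INTER_CUBIC))
E
```

```text
27.95 [ 0.57221275 -0.039017    0.18939184] [-0.22965444 -0.48139784  0.09375797]
ring [ 0.57298501 -0.0402761 ] x-axis deg 120.5345416225516 cost 149.90663371668813 4494.0 z 0.06896799686925495
ring top z 0.06903942815557014 tilt [ 0.14500246 -0.00105573]
boss z 0.07693806953400523
foot z 0.011665155933097804
[322 239]
```

View pics/end.png

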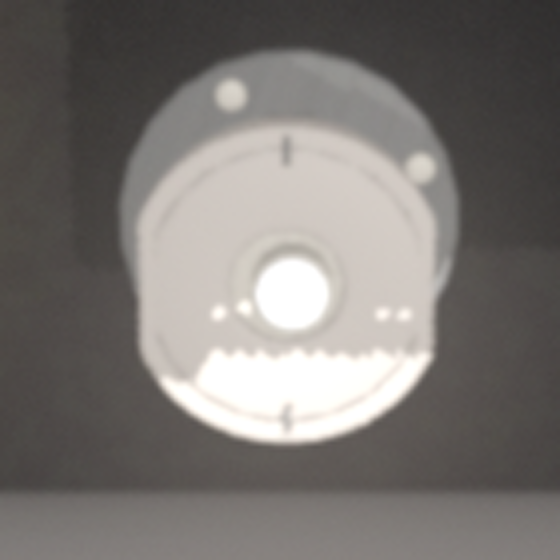

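The ring is level with its top at about 67.7 mm (corrected) and the boss at 75 mm. The ticks show a turn of about 63.6°, so the ring is locked at its stop.

```bash
python3 -c "
from bench import workorder; print(workorder.hand_in())"
```

```text
the job is handed in; nothing more can be done
None
```

The job is handed in at about 28 s of the 72 s limit: the steel window is seated level in the mouth, and the collar ring is over it, turned clockwise to its stop, locked and released. No score came back.

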